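# Teach the weld pass over a tacked seam

## Task

Teach the weld pass: starting at the end of the seam with the run-on tab, run the fingertips slowly along the seam over all seven tack welds in order, pointing down and about a centimetre above it, without touching the positioner or the plates. Then press the small store button all the way down with the fingertips to save the path, and let it go. Leave the large stop button and all the loose things on and around the positioner where they are; nothing is to be picked up or moved.

Things in the scene. Friction and masses are not known exactly. Their poses are not given: they have to be found in the camera images.
- positioner: fixed, heavy round grey welding positioner, 300 mm across, top face 60 mm above the table; origin at its centre on the table, z up, turned by any angle. On it a 210 x 150 x 8 mm base plate, and on that a smaller 8 mm upper plate, top 76 mm above the table. The upper plate's bent edge across the base plate is the seam; it runs from the run-on tab (body -x end) to the +x end
- tack1 (a point): the first tack weld, a small dark dome 16 mm across on the seam, next to the run-on tab, where the trace begins. This point is the top of the dome, 2 mm above the upper plate's top face, 78 mm above the table. Sideways, what counts is the point midway between the two fingers, open or closed.
- tack2 (a point): the second tack weld, a small dark dome 16 mm across on the seam, 30 mm on from the first. This point is the top of the dome, 2 mm above the upper plate's top face, 78 mm above the table.
- tack3 (a point): the third tack weld, a small dark dome 16 mm across on the seam, 28 mm on, at the seam's first bend. This point is the top of the dome, 2 mm above the upper plate's top face, 78 mm above the table.
- tack4 (a point): the fourth tack weld, a small dark dome 16 mm across on the seam, 37 mm on, halfway down the slanting part. This point is the top of the dome, 2 mm above the upper plate's top face, 78 mm above the table.
- tack5 (a point): the fifth tack weld, a small dark dome 16 mm across on the seam, 37 mm on, at the seam's second bend. This point is the top of the dome, 2 mm above the upper plate's top face, 78 mm above the table.
- tack6 (a point): the sixth tack weld, a small dark dome 16 mm across on the seam, 35 mm on, on the last straight part. This point is the top of the dome, 2 mm above the upper plate's top face, 78 mm above the table.
- tack7 (a point): the seventh tack weld, a small dark dome 16 mm across on the seam, 33 mm on, close to the end of the seam without a tab; the trace ends here. This point is the top of the dome, 2 mm above the upper plate's top face, 78 mm above the table.
- runon_tab (a point): the run-on tab: a small flat plate sticking out 31 mm beyond the base plate's end, 36 mm wide, at the end of the seam where the trace begins; this point is in the middle of its top face, 68 mm above the table
- store (a joint): travel of the small store button, in m: 0 = up, 0.006 = fully down; springs back when released; counts as pressed beyond 0.004; fully down takes about 4 N
- store_top (a point): centre of the top of the store button: a flat steel button 32 mm across in a round grey housing (48 mm across, 12 mm high) fixed on the table; its top is 22 mm above the table, to one side of the positioner; moves straight down when pressed
- stop (a joint): travel of the large stop button, in m: 0 = up, 0.006 = fully down. Leave it alone
- stop_top (a point): centre of the top of the stop button: like the store button but nearly twice as wide (60 mm across), on the other side of the positioner
- magnet: bystander: a dark welding magnet block, 45 x 24 x 30 mm high, loose on the base plate beside the seam; origin at the centre of its underside
- nut: bystander: a hexagonal steel nut, 30 mm across flats, 16 mm high, loose on the upper plate; origin at the centre of its underside
- pin: bystander: a small upright brass pin, 22 mm across, 34 mm high, loose on the base plate near the far end of the seam; origin at the centre of its underside
- offcut: bystander: an offcut of steel angle, 100 x 50 x 50 mm high, on the table; origin at the centre of its underside
- tin: bystander: an open aluminium tin, 72 mm across, 85 mm high, on the table; origin at the centre of its underside

How it is judged:
On the way, in this order (a step that is already met when the one before it is completed fails the run):
1. the fingertips pass close above the first tack (within 12 mm sideways, fingertips about 1 to 28 mm above it, TCP 20 to 47 mm above it, tool within 36 degrees of straight down) (horizontal distance between the grasp point and tack1 below 0.012 m and z of the grasp point in the frame of tack1 between 0.02 and 0.047 m and (angle between the grasp point's own z axis and vertical above 2.5 rad or angle between the grasp point's own z axis and vertical below 0.64 rad)), for 0.05 s.
2. the fingertips pass close above the second tack (within 12 mm sideways, fingertips about 1 to 28 mm above it, TCP 20 to 47 mm above it, tool within 36 degrees of straight down) (horizontal distance between the grasp point and tack2 below 0.012 m and z of the grasp point in the frame of tack2 between 0.02 and 0.047 m and (angle between the grasp point's own z axis and vertical above 2.5 rad or angle between the grasp point's own z axis and vertical below 0.64 rad)), for 0.05 s.
3. the fingertips pass close above the third tack (within 12 mm sideways, fingertips about 1 to 28 mm above it, TCP 20 to 47 mm above it, tool within 36 degrees of straight down) (horizontal distance between the grasp point and tack3 below 0.012 m and z of the grasp point in the frame of tack3 between 0.02 and 0.047 m and (angle between the grasp point's own z axis and vertical above 2.5 rad or angle between the grasp point's own z axis and vertical below 0.64 rad)), for 0.05 s.
4. the fingertips pass close above the fourth tack (within 12 mm sideways, fingertips about 1 to 28 mm above it, TCP 20 to 47 mm above it, tool within 36 degrees of straight down) (horizontal distance between the grasp point and tack4 below 0.012 m and z of the grasp point in the frame of tack4 between 0.02 and 0.047 m and (angle between the grasp point's own z axis and vertical above 2.5 rad or angle between the grasp point's own z axis and vertical below 0.64 rad)), for 0.05 s.
5. the fingertips pass close above the fifth tack (within 12 mm sideways, fingertips about 1 to 28 mm above it, TCP 20 to 47 mm above it, tool within 36 degrees of straight down) (horizontal distance between the grasp point and tack5 below 0.012 m and z of the grasp point in the frame of tack5 between 0.02 and 0.047 m and (angle between the grasp point's own z axis and vertical above 2.5 rad or angle between the grasp point's own z axis and vertical below 0.64 rad)), for 0.05 s.
6. the fingertips pass close above the sixth tack (within 12 mm sideways, fingertips about 1 to 28 mm above it, TCP 20 to 47 mm above it, tool within 36 degrees of straight down) (horizontal distance between the grasp point and tack6 below 0.012 m and z of the grasp point in the frame of tack6 between 0.02 and 0.047 m and (angle between the grasp point's own z axis and vertical above 2.5 rad or angle between the grasp point's own z axis and vertical below 0.64 rad)), for 0.05 s.
7. the fingertips pass close above the seventh tack (within 12 mm sideways, fingertips about 1 to 28 mm above it, TCP 20 to 47 mm above it, tool within 36 degrees of straight down) (horizontal distance between the grasp point and tack7 below 0.012 m and z of the grasp point in the frame of tack7 between 0.02 and 0.047 m and (angle between the grasp point's own z axis and vertical above 2.5 rad or angle between the grasp point's own z axis and vertical below 0.64 rad)), for 0.05 s.
8. the store button is pressed down by more than 4 mm by the fingers (value of joint store above 0.004 m and contact force between the fingers and anything else above 0.3 N), for 0.05 s.
At the end, for the whole second after the job is handed in: After the trace and the press, the store button is up again (less than 1.5 mm down), the stop button is up, and every loose thing is at rest within 15 mm of where it was (value of joint each of store, stop below 0.0015 m and distance of each of magnet, nut, pin, offcut, tin from where it was at the start of the episode below 0.015 m and linear speed of each of magnet, nut, pin, offcut, tin below 0.02 m/s); the robot touches nothing.
It fails at once if the fingers or the arm touch the positioner or the plates on it (more than 0.5 N) (contact force between any of the fingers, the arm and positioner above 0.5 N).
It fails at once if the stop button is pressed (more than 2 mm) (value of joint stop above 0.002 m).
It fails at once if a loose thing is moved, lifted or carried by more than 15 mm (distance of any of magnet, nut, pin, offcut, tin from where it was at the start of the episode above 0.015 m).
It also fails if it takes over 56 s, if anything falls off the work surface, if the arm or the gripper's body presses on something with over 40 N, if the wrist force passes 120 N, or if a joint passes its speed limit or range.

## Robot

A 6-joint arm with a two-finger parallel gripper is mounted at the origin on the work surface. World frame = base frame: x ahead of the robot, y to its left, z up, the work surface at z = 0. Lengths are in m, angles in rad, forces in N, time in s.
With the tool pointing down it reaches from about 0.25 to 0.775 m from the base axis. Payload 4 kg.
Tool frame: the origin (TCP) lies between the finger pads, 19 mm behind the fingertips; this is the grasp point; z points along the fingers, y is the line along which they close (so a half turn about z gives the same grasp; the last joint's range is limited). The gripper opens to 94 mm and grips with 3 to 60 N. Pads are 16 mm wide; open, the fingers measure 119 mm over their backs; the gripper's body (75 mm by 177 mm) begins 78 mm behind the grasp point.
Start: joints at [1.18, 0.087, 1.371, -0, 1.684, -0.103], TCP at [0.156, 0.527, 0.224] pointing down, gripper open.
Joint ranges: [-3.1, 3.1], [-0.76, 2.03], [0.27, 2.55], [-1.08, 4.22], [0.17, 2.65], [-2.57, 2.57]. Speed limits (rad/s): [2.79, 2.79, 3.14, 3.14, 3.14, 3.14].

## Interface

Orientations are given as [roll, pitch, yaw] about the fixed x, y, z axes, in that order (R = Rz(yaw) Ry(pitch) Rx(roll)).
In Python, from bench import * gives the robot as it stands. The module is installed in compiled form; this text tells all that it offers.
- The arm moves only by the tool apply_moves, never from a script. Its argument "commands" is a list of rows, each a list of 7 numbers: the turn, a rotation vector about the world's x, y, z in rad, then the shift along the world's x, y, z in m, then the opening in per cent of the stroke, from 0 (shut) to 100 (fully open). In form: [[ax, ay, az, x, y, z, jaw], ...]. A call has exactly 5 rows; each row is the pose to reach, as a shift and turn from the pose commanded when the call began; what a row does not reach only later rows make up. A row lasts 1/10 s, in which the tool goes at most 50 mm and 8.59 degrees, less where a joint would pass 70% of its speed; a pose out of reach is approached as far as the arm can. A call with a gripper value outside its range is refused whole. The fingers move at their own pace and stop on an object; the grip force is fixed at half the most. Time passes only in rows, so rows that repeat a pose let the fingers close, or fill a call up. It gives the time, the measured TCP pose, the force, the opening and the grip force at its end, in the units of the state.
- get_obs(): the state, without advancing time (a new reading comes with each control period).
- snapshot(name): name is "scene" or "side" or "wrist"; returns a dict with "pixels" (400x640x3 uint8, red, green, blue), "vertical_fov" (degrees; the focal length in pixels is half the picture's height over the tangent of half this angle, whatever the lens; pixels are square), "cx", "cy" (the principal point, pixels), "k1" (the pictures are not rectified: a ray, as slopes to the right and down, at radius r is drawn at 1 + k1 r^2 times it, then the intrinsics apply), "rvec" (rotation vector, rad) and "tvec" (3), from world to camera coordinates, as OpenCV has them. Camera axes: x right, y down, z forward; pixel columns grow to the right and rows downward; lengths in m; the calibration is good to about 2 mm. A picture is of the moment at which its call begins. There is no depth.
- close_job(): hands the job in; it is judged then, once.
Trained networks look in the newest picture that a camera, given by its name, has taken for a name from the list of things; names that differ only in an ending like _2 or _b are one class to them, and where a whole thing is asked for, a point or a joint stands for the part that bears it (a point fixed in the world has none). Each returns a list of dicts, best first, with "score" (0 to 1); they miss things now and then, are a little off and sometimes report something else, mostly with a low value. They report only what shows in the picture. A call takes as long as a camera call.
- masks_of(camera, query): "mask" (400x640 bool, what is visible of it) and "extent" ([left, top, right, bottom] in pixels, round what is visible of it).
- place_of(camera, query): "pixel" ([column, row] in pixels: a listed point, or the origin of a listed thing).
The state is a dict: "time": time; "joint_positions": joint angles; "qvel": joint speeds; "joint_torque": joint torques, N m; "tool_pos": TCP position; "ee_rot": TCP orientation; "wrist_force": force on the tool from outside, world axes, zero at the start; "wrist_torque": the same for the moment, N m; "width": finger opening in m; "finger_force": force on a finger pad.
Only numpy, scipy, OpenCV 4.12 (cv2) and the standard library are available. Lean on these libraries where they do the work, as an engineer would, in place of code of your own. Each camera call takes 0.05 s, during which the arm holds its last target. There are 200 camera calls.

## Working session

There is one attempt and no reset: what is moved stays moved. The work goes in short steps, Python scripts to look and compute and a tool call to move; the robot and the scene stay as the last step left them, time stands still between calls to the robot, and variables do not carry over. Pictures are saved under pics/ and viewed, at most 10 in all, crops included, and the job is handed in when it is done.

Besides the shell and the picture viewer there is one more tool, called in YAML: its name, and indented under it one key for each argument. apply_moves: Moves the arm, as the interface text tells. Its arguments: {"type":"object","properties":{"commands":{"type":"array"}},"required":["commands"]}

```bash
mkdir -p pics
cat > h.py <<'E'
from bench import *
import numpy as np, cv2
def cam(s):
    f=200/np.tan(np.radians(s["vertical_fov"])/2)
    R=cv2.Rodrigues(np.array(s["rvec"],float))[0]; return f,R,np.array(s["tvec"],float)
def ray(s,p):
    f,R,t=cam(s); d=np.array([(p[0]-s["cx"])/f,(p[1]-s["cy"])/f]); u=d.copy()
    for _ in range(30): u=d/(1+s["k1"]*(u@u))
    return -R.T@t, R.T@np.array([u[0],u[1],1])
def at(s,p,z):
    c,d=ray(s,p); return c+d*(z-c[2])/d[2]
def proj(s,X):
    f,R,t=cam(s); c=R@np.array(X,float)+t; u=c[:2]/c[2]; u=u*(1+s["k1"]*(u@u)); return u*f+[s["cx"],s["cy"]]
Z=dict({f"tack{i}":.078 for i in range(1,8)},runon_tab=.068,store_top=.022,stop_top=.022,positioner=0,magnet=.068,nut=.076,pin=.068,offcut=0,tin=0)
E
python3 - <<'E'
from h import *
np.set_printoptions(precision=4,suppress=True)
for c in("scene","side"):
    s=snapshot(c); cv2.imwrite(f"pics/{c}.png",s["pixels"][:,:,::-1])
    print(c,-cam(s)[1].T@cam(s)[2])
    for n,z in Z.items():
        print(n,[(round(d["score"],2),np.round(d["pixel"]),at(s,d["pixel"],z)[:2]) for d in place_of(c,n)[:3]])
print(get_obs()["time"])
E
```

```text
scene [ 1.4604 -0.1606  0.7868]
tack1 [(0.97, array([280., 203.]), array([ 0.5684, -0.1048])), (0.85, array([353., 205.]), array([0.6082, 0.0657])), (0.82, array([292., 200.]), array([ 0.5618, -0.076 ]))]
tack2 [(0.97, array([280., 203.]), array([ 0.5684, -0.1048])), (0.85, array([353., 205.]), array([0.6082, 0.0657])), (0.82, array([292., 200.]), array([ 0.5618, -0.076 ]))]
tack3 [(0.97, array([280., 203.]), array([ 0.5684, -0.1048])), (0.85, array([353., 205.]), array([0.6082, 0.0657])), (0.82, array([292., 200.]), array([ 0.5618, -0.076 ]))]
tack4 [(0.97, array([280., 203.]), array([ 0.5684, -0.1048])), (0.85, array([353., 205.]), array([0.6082, 0.0657])), (0.82, array([292., 200.]), array([ 0.5618, -0.076 ]))]
tack5 [(0.97, array([280., 203.]), array([ 0.5684, -0.1048])), (0.85, array([353., 205.]), array([0.6082, 0.0657])), (0.82, array([292., 200.]), array([ 0.5618, -0.076 ]))]
tack6 [(0.97, array([280., 203.]), array([ 0.5684, -0.1048])), (0.85, array([353., 205.]), array([0.6082, 0.0657])), (0.82, array([292., 200.]), array([ 0.5618, -0.076 ]))]
tack7 [(0.97, array([280., 203
[... 2266 characters left out ...]
2, array([257., 145.]), array([0.4852, 0.384 ])), (0.42, array([338., 198.]), array([0.6406, 0.0625]))]
positioner [(0.71, array([328., 229.]), array([ 0.5779, -0.0175])), (0.56, array([328., 209.]), array([0.6058, 0.0528]))]
magnet [(0.63, array([305., 202.]), array([0.5331, 0.0406])), (0.5, array([328., 228.]), array([ 0.5568, -0.0668]))]
nut [(0.5, array([353., 221.]), array([ 0.6236, -0.072 ]))]
pin [(0.61, array([317., 237.]), array([ 0.5203, -0.0835])), (0.17, array([319., 137.]), array([0.6687, 0.2918]))]
offcut [(0.81, array([436., 338.]), array([ 0.6858, -0.3923])), (0.23, array([364., 358.]), array([ 0.5176, -0.3752]))]
tin [(0.67, array([322., 138.]), array([0.7066, 0.3707]))]
1.7
```

View pics/scene.png

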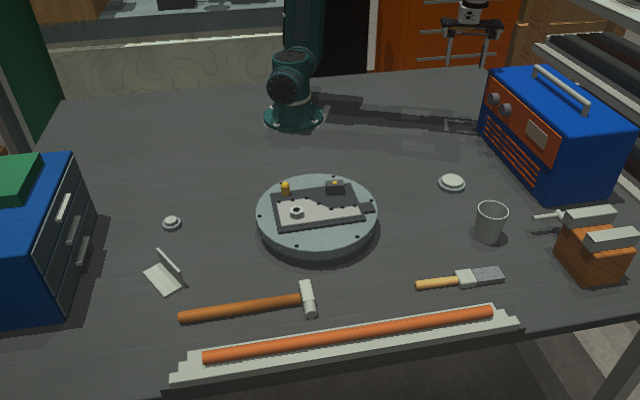

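View pics/side.png

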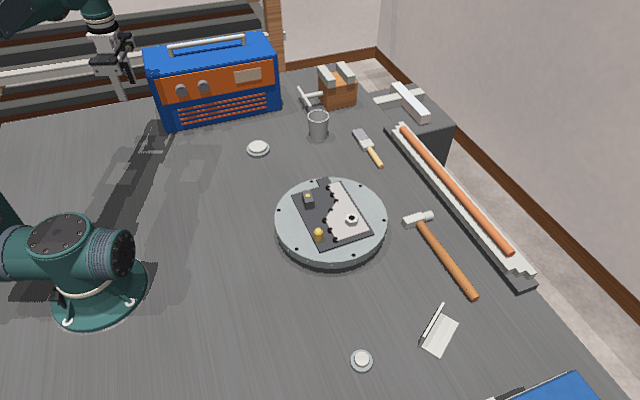

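The scene view shows the positioner at about (316,215) px. The run-on tab is at its right, (366,207), the store button at (171,222) and the stop button at (452,182). The side view agrees, with the tab at (322,184), the store button at (361,360) and the pin at (318,234). I'll move above the positioner with the fingers closed and look from the wrist.

apply_moves:
  commands:
    - [0,0,0,0.03,-0.02,0.03,0]
    - [0,0,0,0.06,-0.05,0.05,0]
    - [0,0,0,0.09,-0.09,0.07,0]
    - [0,0,0,0.12,-0.13,0.09,0]
    - [0,0,0,0.15,-0.17,0.1,0]

```text
time: 2.2
tool_pos: [0.302, 0.363, 0.3243]
ee_rot: [3.139, 0.002, 2.855]
wrist_force: [1.4, 0.9, -0.2]
width: 0.0575
finger_force: 0.0
```

apply_moves:
  commands:
    - [0,0,0,0.03,-0.04,0,0]
    - [0,0,0,0.06,-0.08,0,0]
    - [0,0,0,0.09,-0.12,0,0]
    - [0,0,0,0.12,-0.16,0,0]
    - [0,0,0,0.14,-0.2,0,0]

```text
time: 2.7
tool_pos: [0.4424, 0.1621, 0.3222]
ee_rot: [3.141, 0.0, 2.853]
wrist_force: [0.5, 0.5, -0.5]
width: 0.0174
finger_force: 0.0
```

apply_moves:
  commands:
    - [0,0,0,0.02,-0.04,0,0]
    - [0,0,0,0.04,-0.08,0,0]
    - [0,0,0,0.06,-0.11,0,0]
    - [0,0,0,0.07,-0.13,0,0]
    - [0,0,0,0.07,-0.13,0,0]

```text
time: 3.2
tool_pos: [0.512, 0.0316, 0.3216]
ee_rot: [-3.141, -0.001, 2.849]
wrist_force: [-0.5, 0.0, 0.7]
width: 0.0003
finger_force: 0.0
```

Run:
```python
from h import *
np.set_printoptions(precision=4,suppress=True)
o=get_obs(); print(o["time"],o["tool_pos"],o["ee_rot"],o["joint_positions"],o["width"])
c="wrist"
s=snapshot(c); cv2.imwrite(f"pics/w1.png",s["pixels"][:,:,::-1])
print(-cam(s)[1].T@cam(s)[2])
for n in ["tack1","runon_tab","store_top","positioner","magnet","nut","pin"]:
    print(n)
    for d in place_of(c,n)[:9]: print("  ",round(d["score"],2),np.round(d["pixel"]),at(s,d["pixel"],Z[n])[:2])
```

```text
3.2 [0.512  0.0316 0.3216] [-3.1407 -0.0011  2.8494] [-0.0485  0.0068  1.2634 -0.0006  1.8726 -1.3273] 0.00029188108952179993
[0.4475 0.0516 0.4822]
tack1
   0.94 [283. 220.] [ 0.5583 -0.0413]
   0.8 [266. 225.] [ 0.5583 -0.0683]
   0.69 [361. 231.] [0.6088 0.0664]
   0.63 [342. 238.] [0.6114 0.0358]
   0.62 [304. 233.] [ 0.5873 -0.0172]
   0.56 [241. 231.] [ 0.5561 -0.1075]
runon_tab
   0.88 [385. 225.] [0.6143 0.1047]
   0.54 [303. 228.] [ 0.5828 -0.0182]
store_top
   0.65 [ 98. 235.] [ 0.5057 -0.3769]
positioner
   0.71 [306. 215.] [ 0.583  -0.0167]
magnet
   0.86 [330. 194.] [0.5433 0.038 ]
nut
   0.63 [304. 233.] [ 0.5877 -0.0171]
pin
   0.75 [248. 206.] [ 0.524  -0.0877]
```

View pics/w1.png

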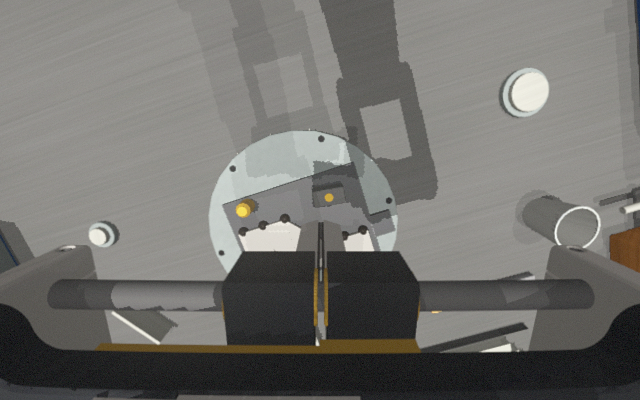

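The wrist view from above shows tack7 to tack5 at (241,231), (263,225) and (284,218), and tack2 and tack1 at (343,237) and (361,230). The tab is at (383,222) and the store button at (101,235). The fingers hide tacks 3 and 4, so I'll shift +x to uncover the seam.

apply_moves:
  commands:
    - [0,0,0,0.03,-0.01,0,0]
    - [0,0,0,0.06,-0.02,0,0]
    - [0,0,0,0.08,-0.03,0,0]
    - [0,0,0,0.1,-0.04,0,0]
    - [0,0,0,0.1,-0.04,0,0]

```text
time: 4.1
tool_pos: [0.6124, -0.0064, 0.3206]
ee_rot: [-3.141, -0.002, 2.853]
wrist_force: [-0.6, 0.5, 0.1]
width: 0.0009
finger_force: 0.0
```

Run:
```python
from h import *
np.set_printoptions(precision=4,suppress=True)
o=get_obs(); print(o["time"],o["tool_pos"])
c="wrist"
s=snapshot(c); im=s["pixels"][:,:,::-1]
print(-cam(s)[1].T@cam(s)[2])
for n in ["tack1","runon_tab","store_top","positioner","magnet","nut","pin"]:
    print(n)
    for d in place_of(c,n)[:9]: print("  ",round(d["score"],2),np.round(d["pixel"]),at(s,d["pixel"],Z[n])[:2])
cv2.imwrite("pics/w2.png",cv2.resize(im[60:260,200:440],None,fx=3,fy=3,interpolation=cv2.INTER_CUBIC))
```

```text
4.1 [ 0.6124 -0.0064  0.3206]
[0.5479 0.0132 0.4813]
tack1
   0.96 [368. 160.] [0.6086 0.0661]
   0.91 [310. 161.] [ 0.5854 -0.0144]
   0.85 [286. 149.] [ 0.5597 -0.0417]
   0.84 [345. 170.] [0.6126 0.03  ]
   0.78 [329. 176.] [0.6134 0.0064]
   0.75 [240. 162.] [ 0.5586 -0.1096]
   0.68 [264. 154.] [ 0.5573 -0.0727]
   0.46 [141. 269.] [ 0.672  -0.3212]
runon_tab
   0.64 [391. 154.] [0.6098 0.1014]
   0.6 [348. 169.] [0.613 0.035]
store_top
   0.6 [ 88. 174.] [ 0.5045 -0.3801]
positioner
   0.57 [309. 154.] [ 0.5809 -0.0176]
magnet
   0.69 [334. 119.] [0.5398 0.0359]
nut
   0.62 [276. 196.] [ 0.6214 -0.0767]
pin
   0.78 [246. 132.] [ 0.5216 -0.0904]
```

View pics/w2.png

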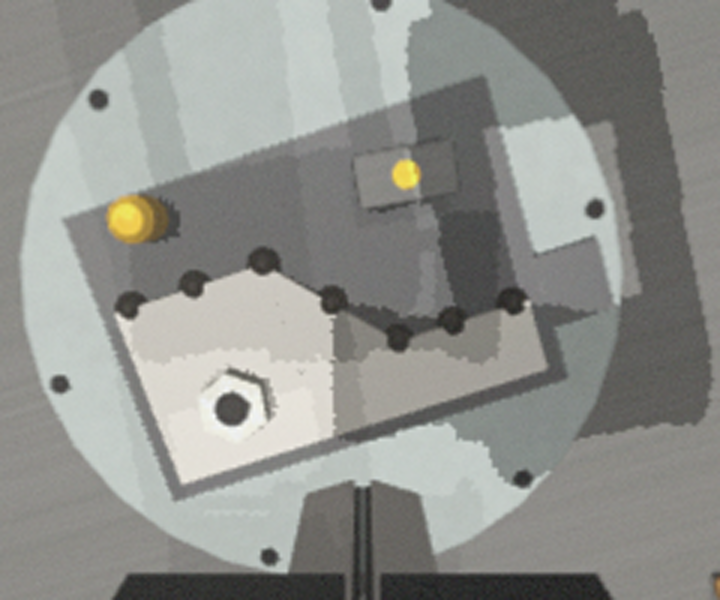

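The crop shows all seven domes in order from the tab side: (513,300), (452,320), (399,338), (332,299), (263,261), (193,283) and (130,305) in crop pixels. The magnet, nut and pin sit well off the seam. Next I'll check the measured spacings against the given ones.

Run:
```python
from h import *
np.set_printoptions(precision=4,suppress=True)
s=snapshot("wrist")
P=np.array([[513,300],[452,320],[399,338],[332,299],[263,261],[193,283],[130,305]])/3+[200-.33,60-.33]
W=np.array([at(s,p,.077)[:2] for p in P]); print(W, np.linalg.norm(np.diff(W,axis=0),axis=1)*1e3)
for c in("scene","side"):
    s=snapshot(c); 
    for d in place_of(c,"tack1"):
        x=at(s,d["pixel"],.078)[:2]; k=np.argmin(np.linalg.norm(W-x,axis=1)); print(c,k+1,(x-W[k])*1e3,round(d["score"],2))
    m=masks_of(c,"store_top"); 
    for d in m[:2]: print(d["score"],d["extent"],d["mask"].sum(),at(s,np.argwhere(d["mask"]).mean(0)[::-1],.015))
```

```text
[[ 0.6076  0.0709]
 [ 0.6087  0.0404]
 [ 0.6099  0.0136]
 [ 0.5827 -0.012 ]
 [ 0.5563 -0.0381]
 [ 0.5567 -0.0733]
 [ 0.558  -0.1058]] [30.5241 26.8524 37.2818 37.1399 35.1944 32.4946]
scene 3 [2.6618 5.7924] 0.95
scene 1 [  9.2546 -10.2139] 0.9
scene 4 [-0.494 -7.149] 0.78
scene 6 [-8.1373 -1.9457] 0.73
scene 2 [-10.1713   2.3377] 0.68
scene 5 [ 0.7722 -0.3494] 0.65
scene 7 [ 4.5353 -2.6926] 0.56
0.54 [165.9, 218.8, 177.8, 228.2] 114 [ 0.503 -0.382  0.015]
0.35 [290.1, 203.5, 306.2, 216.7] 132 [ 0.5309 -0.0634  0.015 ]
side 7 [-2.021 -9.283] 0.89
side 3 [ 1.1508 -4.7751] 0.83
side 4 [-6.3758  4.1885] 0.76
side 6 [8.6139 0.9409] 0.71
side 7 [  93.5263 -313.5457] 0.69
side 1 [ 5.018  -4.5598] 0.68
side 5 [ 1.1792 10.5076] 0.6
side 2 [11.1458 13.4976] 0.56
0.6 [360.7, 352.3, 367.0, 368.0] 169 [ 0.5079 -0.3804  0.015 ]
0.29 [272.6, 176.3, 386.3, 267.3] 7614 [ 0.588  -0.0112  0.015 ]
```

The spacings come out at 30.5, 26.9, 37.3, 37.1, 35.2 and 32.5 mm, against the given 30, 28, 37, 37, 35 and 33 mm. Now I'll go down to tack1.

apply_moves:
  commands:
    - [0,0,0,0,0.03,-0.02,0]
    - [0,0,0,0,0.06,-0.04,0]
    - [0,0,0,-0.004,0.077,-0.07,0]
    - [0,0,0,-0.004,0.077,-0.11,0]
    - [0,0,0,-0.004,0.077,-0.14,0]

```text
time: 5.35
tool_pos: [0.6063, 0.0719, 0.1801]
ee_rot: [-3.141, -0.002, 2.855]
wrist_force: [0.2, 0.5, 0.4]
width: 0.0005
finger_force: 0.0
```

apply_moves:
  commands:
    - [0,0,0,0,0,-0.02,0]
    - [0,0,0,0,0,-0.04,0]
    - [0,0,0,0,0,-0.055,0]
    - [0,0,0,0,0,-0.065,0]
    - [0,0,0,0,0,-0.065,0]

```text
time: 5.85
tool_pos: [0.6063, 0.071, 0.1158]
ee_rot: [-3.141, -0.003, 2.854]
wrist_force: [-0.8, 0.8, 0.0]
width: 0.0003
finger_force: 0.0
```

Run:
```python
from h import *
o=[]
p=np.array(get_obs()["tool_pos"])-[0,0,.019]
for c in("wrist","side"):
    s=snapshot(c); im=s["pixels"][:,:,::-1].copy(); q=proj(s,p); print(c,q)
    x,y=[int(v) for v in q]; x0=max(0,min(560,x-40)); y0=max(0,min(320,y-40)); o.append(cv2.resize(im[y0:y0+80,x0:x0+80],(400,400),interpolation=cv2.INTER_CUBIC)); print(x0,y0)
cv2.imwrite("pics/c.png",np.hstack(o))
```

```text
wrist [319.9875393  232.17753692]
279 192
side [326.38018955 180.43596828]
286 140
```

View pics/c.png

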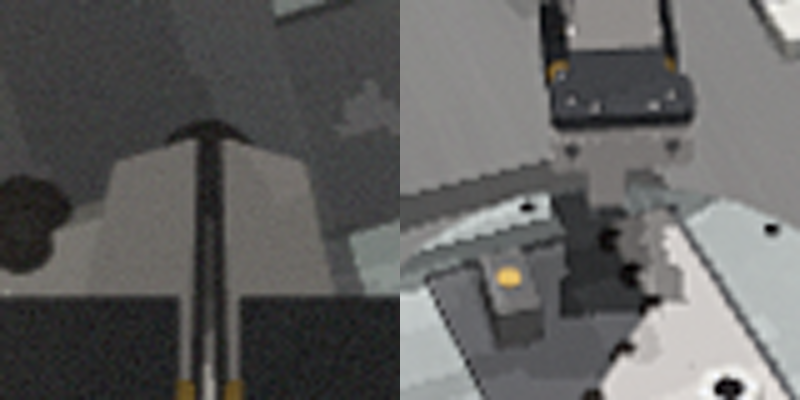

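The wrist crop shows the tack1 dome peeking out right behind the centred fingertips, and the side crop agrees. I'll trace now.

apply_moves:
  commands:
    - [0,0,0,0.001,0,-0.003,0]
    - [0,0,0,0.001,0,-0.006,0]
    - [0,0,0,0.001,-0.005,-0.006,0]
    - [0,0,0,0.002,-0.011,-0.006,0]
    - [0,0,0,0.002,-0.017,-0.006,0]

```text
time: 6.45
tool_pos: [0.6093, 0.0534, 0.1116]
ee_rot: [3.142, 0.0, 2.854]
wrist_force: [0.6, -0.6, -0.8]
width: 0.0009
finger_force: 0.0
```

apply_moves:
  commands:
    - [0,0,0,0,-0.007,0,0]
    - [0,0,0,0,-0.013,0,0]
    - [0,0,0,0.001,-0.02,0,0]
    - [0,0,0,0.001,-0.027,0,0]
    - [0,0,0,0.002,-0.034,0,0]

```text
time: 6.95
tool_pos: [0.6111, 0.0194, 0.1114]
ee_rot: [3.142, -0.0, 2.854]
wrist_force: [-0.1, -0.2, -0.8]
width: 0.0003
finger_force: 0.0
```

apply_moves:
  commands:
    - [0,0,0,0,-0.004,0,0]
    - [0,0,0,0,-0.007,0,0]
    - [0,0,0,-0.005,-0.012,0,0]
    - [0,0,0,-0.01,-0.017,0,0]
    - [0,0,0,-0.015,-0.022,0,0]

```text
time: 7.45
tool_pos: [0.5955, -0.0022, 0.1114]
ee_rot: [3.142, -0.0, 2.854]
wrist_force: [0.4, 0.4, 0.0]
width: 0.0006
finger_force: 0.0
```

apply_moves:
  commands:
    - [0,0,0,-0.004,-0.004,0,0]
    - [0,0,0,-0.008,-0.008,0,0]
    - [0,0,0,-0.012,-0.011,0,0]
    - [0,0,0,-0.017,-0.016,0,0]
    - [0,0,0,-0.022,-0.021,0,0]

```text
time: 7.95
tool_pos: [0.5737, -0.0232, 0.1114]
ee_rot: [3.142, 0.0, 2.854]
wrist_force: [0.8, 0.3, 0.4]
width: 0.0008
finger_force: 0.0
```

apply_moves:
  commands:
    - [0,0,0,-0.006,-0.005,0,0]
    - [0,0,0,-0.012,-0.01,0,0]
    - [0,0,0,-0.017,-0.015,0,0]
    - [0,0,0,-0.017,-0.019,0,0]
    - [0,0,0,-0.017,-0.025,0,0]

```text
time: 8.45
tool_pos: [0.5571, -0.0482, 0.1115]
ee_rot: [3.141, 0.0, 2.854]
wrist_force: [-0.7, -1.0, 0.3]
width: 0.0006
finger_force: 0.0
```

apply_moves:
  commands:
    - [0,0,0,0,-0.006,0,0]
    - [0,0,0,0,-0.012,0,0]
    - [0,0,0,0,-0.018,0,0]
    - [0,0,0,0,-0.024,0,0]
    - [0,0,0,0,-0.03,0,0]

```text
time: 8.95
tool_pos: [0.5571, -0.0785, 0.1114]
ee_rot: [3.142, -0.0, 2.854]
wrist_force: [0.1, 0.2, 0.3]
width: 0.0005
finger_force: 0.0
```

apply_moves:
  commands:
    - [0,0,0,0,-0.007,0,0]
    - [0,0,0,0.001,-0.014,0,0]
    - [0,0,0,0.001,-0.021,0,0]
    - [0,0,0,0.001,-0.028,0,0]
    - [0,0,0,0.001,-0.028,0,0]

```text
time: 9.45
tool_pos: [0.5581, -0.1069, 0.1114]
ee_rot: [-3.141, 0.0, 2.853]
wrist_force: [-0.9, 0.4, 0.2]
width: 0.0006
finger_force: 0.0
```

apply_moves:
  commands:
    - [0,0,0,0,0,0,0]
    - [0,0,0,0,0,0,0]
    - [0,0,0,0,0,0.03,0]
    - [0,0,0,0,0,0.06,0]
    - [0,0,0,0,0,0.1,0]

```text
time: 9.95
tool_pos: [0.5571, -0.1052, 0.2106]
ee_rot: [3.141, -0.004, 2.854]
wrist_force: [-0.5, 0.8, -0.6]
width: 0.0005
finger_force: 0.0
```

apply_moves:
  commands:
    - [0,0,0,0,-0.04,0.02,0]
    - [0,0,0,0,-0.09,0.02,0]
    - [0,0,0,0,-0.14,0.02,0]
    - [0,0,0,0,-0.19,0.02,0]
    - [0,0,0,0,-0.23,0.02,0]

```text
time: 10.45
tool_pos: [0.5578, -0.3382, 0.2313]
ee_rot: [-3.141, 0.0, 2.853]
wrist_force: [0.5, 0.1, 0.5]
width: 0.0007
finger_force: 0.0
```

apply_moves:
  commands:
    - [0,0,0,0.01,-0.03,0,0]
    - [0,0,0,0.02,-0.05,0,0]
    - [0,0,0,0.02,-0.05,0,0]
    - [0,0,0,0.02,-0.05,0,0]
    - [0,0,0,0.02,-0.05,0,0]

```text
time: 10.95
tool_pos: [0.5782, -0.3845, 0.2318]
ee_rot: [3.141, -0.0, 2.855]
wrist_force: [0.1, -0.1, 0.1]
width: 0.0004
finger_force: 0.0
```

Run:
```python
from h import *
np.set_printoptions(precision=4,suppress=True)
o=get_obs(); print(o["time"],o["tool_pos"],o["joint_positions"])
c="wrist"
s=snapshot(c); im=s["pixels"][:,:,::-1]
for d in place_of(c,"store_top")[:3]: print(d["score"],d["pixel"],at(s,d["pixel"],.022))
for d in masks_of(c,"store_top")[:2]: print(d["score"],d["extent"],d["mask"].sum())
cv2.imwrite("pics/w3.png",im)
```

```text
10.95 [ 0.5782 -0.3845  0.2318] [-0.6687  0.418   0.9527  0.0004  1.7712 -1.953 ]
0.63 [308.5, 128.6] [ 0.5088 -0.3796  0.022 ]
0.76 [296.6, 116.2, 317.7, 140.5] 494
0.66 [345.2, 237.8, 360.2, 250.0] 135
```

View pics/w3.png

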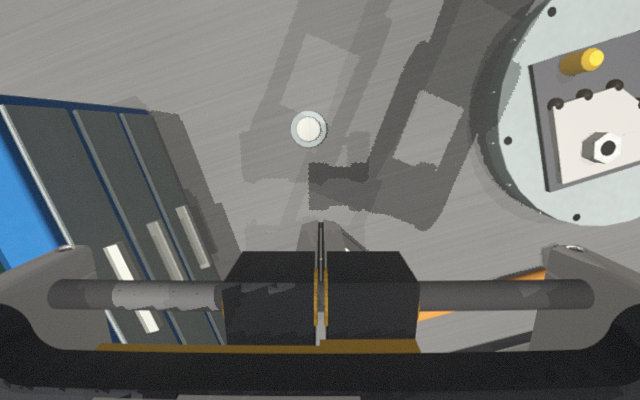

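The wrist view shows the store button clear at (308,128), and the pin, nut and tacks are undisturbed. A blue chest stands on the left, so I'll check its clearance.

Run:
```python
from h import *
np.set_printoptions(precision=3,suppress=True)
s=snapshot("wrist")
for p in [(148,113),(190,205),(225,290),(308.5,128.5)]: print(p,at(s,p,0),at(s,p,.022))
s=snapshot("scene")
for p in [(106,218),(102,245),(45,325),(74,153)]: print(p,at(s,p,0))
```

```text
(148, 113) [ 0.427 -0.583  0.   ] [ 0.432 -0.57   0.022]
(190, 205) [ 0.563 -0.577  0.   ] [ 0.56  -0.565  0.022]
(225, 290) [ 0.706 -0.578  0.   ] [ 0.695 -0.566  0.022]
(308.5, 128.5) [ 0.509 -0.381  0.   ] [ 0.509 -0.38   0.022]
(106, 218) [ 0.443 -0.553 -0.   ]
(102, 245) [ 0.548 -0.545  0.   ]
(45, 325) [ 0.775 -0.62  -0.   ]
(74, 153) [ 0.09 -0.71  0.  ]
```

apply_moves:
  commands:
    - [0,0,0,-0.03,0.002,0,0]
    - [0,0,0,-0.06,0.004,-0.03,0]
    - [0,0,0,-0.069,0.004,-0.07,0]
    - [0,0,0,-0.069,0.004,-0.11,0]
    - [0,0,0,-0.069,0.004,-0.14,0]

```text
time: 11.7
tool_pos: [0.5078, -0.3809, 0.0893]
ee_rot: [3.141, -0.002, 2.854]
wrist_force: [0.4, -0.3, 0.2]
width: 0.0004
finger_force: 0.0
```

apply_moves:
  commands:
    - [0,0,0,0,0,-0.02,0]
    - [0,0,0,0,0,-0.035,0]
    - [0,0,0,0,0,-0.042,0]
    - [0,0,0,0,0,-0.042,0]
    - [0,0,0,0,0,-0.042,0]

```text
time: 12.2
tool_pos: [0.5099, -0.3824, 0.0508]
ee_rot: [-3.141, 0.002, 2.854]
wrist_force: [0.6, -0.6, -0.3]
width: 0.0004
finger_force: 0.0
```

Now press down in small steps.

apply_moves:
  commands:
    - [0,0,0,0,0.001,-0.005,0]
    - [0,0,0,0,0.001,-0.009,0]
    - [0,0,0,0,0.001,-0.012,0]
    - [0,0,0,0,0.001,-0.015,0]
    - [0,0,0,0,0.001,-0.015,0]

```text
time: 12.7
tool_pos: [0.5096, -0.3812, 0.0354]
ee_rot: [-3.141, 0.002, 2.854]
wrist_force: [-0.4, 1.0, 4.0]
width: 0.0002
finger_force: 1.8
```

apply_moves:
  commands:
    - [0,0,0,0,0,-0.001,0]
    - [0,0,0,0,0,-0.001,0]
    - [0,0,0,0,0,-0.001,0]
    - [0,0,0,0,0,-0.001,0]
    - [0,0,0,0,0,-0.001,0]

```text
time: 13.2
tool_pos: [0.5096, -0.3812, 0.0351]
ee_rot: [-3.141, 0.002, 2.854]
wrist_force: [0.4, 0.8, 6.8]
width: 0.0006
finger_force: 3.5
```

The button is on its hard stop: the force rose to 6.8 N with no further travel. I'll release it and retreat.

apply_moves:
  commands:
    - [0,0,0,0,0,0.01,0]
    - [0,0,0,0,0,0.03,0]
    - [0,0,0,0,0,0.07,0]
    - [0,0,0,0,0,0.11,0]
    - [0,0,0,0,0,0.15,0]

```text
time: 13.7
tool_pos: [0.5085, -0.3805, 0.1842]
ee_rot: [3.141, -0.002, 2.854]
wrist_force: [0.3, -0.5, -0.5]
width: 0.0005
finger_force: 0.0
```

apply_moves:
  commands:
    - [0,0,0,0,0,0,0]
    - [0,0,0,0,0,0,0]
    - [0,0,0,0,0,0,0]
    - [0,0,0,0,0,0,0]
    - [0,0,0,0,0,0,0]

```text
time: 14.2
tool_pos: [0.5085, -0.3803, 0.1812]
ee_rot: [3.14, -0.003, 2.854]
wrist_force: [0.2, -0.5, -0.7]
width: 0.0007
finger_force: 0.0
```

```bash
python3 -c "
from h import *
o=get_obs();print(o['tool_pos'],o['wrist_force']);print(close_job())"
```

```text
[ 0.5084501  -0.38034575  0.18119716] [ 0.15345294 -0.45501524 -0.70133488]
the job is handed in; nothing more can be done
None
```

I traced all seven tacks in order from the run-on tab end, fingertips about 14 mm above them, then pressed the store button to its stop, released it and handed the job in at about 14 s; no contact was felt except on that button, and no verdict came back.

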